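Count three specimen mounts into the tray

TASK

Count out specimen mounts for the next polishing batch: push the row of black mounts along the white gutter until exactly the first three have slid down into the blue pan and lie flat on its floor, and leave the other two lying flat in the gutter. Only push them, do not lift any, and leave the rock, the bottle and the dish where they are.

Things in the scene. Friction and masses are not known exactly. Their poses are not given: they have to be found in the camera images.
- counting_tray: fixed counting tray: white gutter on feet, leading into a sloping blue pan. Origin at desk height under the gutter's middle; x along the gutter to the pan, y across, z up. Gutter x -130 to 130 mm, bed 40 mm above the desk, 33 mm wide inside; side walls 5 mm thick, tops 45 mm above the desk, as is the end stop at x -130 to -125. Mounts in it rise 13 mm above the walls.
- gutter_lip (a point): middle of the gutter's open end (tray x 130 mm, z 40 mm): a square lip with a 3 mm step down to the pan's sloping floor. A mount stays in the gutter until its middle passes the lip, then tips and slides down the pan by itself.
- pan: blue pan, part of the counting tray: slick floor sloping down 0.25 rad away from the lip, 80 mm wide inside, 128 mm long. Origin on its floor at the lip (tray x 130.5 mm, z 37 mm); x down the slope, y across, z square to the floor. Side walls 18 mm high, far wall 19 mm high. Mounts slide to the far wall and stay; it has room for more than three.
- pan_middle (a point): middle of the pan's floor (64 mm down the slope from the lip); axes as the counting tray's
- mount_1: black puck-shaped resin specimen mount with a small metallic specimen face in its top, 30 mm across, 18 mm high, 24 to 39 g, loose; origin at the centre of its underside, z up along its axis. At the start it is first in the gutter, nearest the pan.
- mount_2: black puck-shaped resin specimen mount with a small metallic specimen face in its top, 30 mm across, 18 mm high, 24 to 39 g, loose; origin at the centre of its underside, z up along its axis. At the start it is second from the pan.
- mount_3: black puck-shaped resin specimen mount with a small metallic specimen face in its top, 30 mm across, 18 mm high, 24 to 39 g, loose; origin at the centre of its underside, z up along its axis. At the start it is third from the pan.
- mount_4: black puck-shaped resin specimen mount with a small metallic specimen face in its top, 30 mm across, 18 mm high, 24 to 39 g, loose; origin at the centre of its underside, z up along its axis. At the start it is fourth from the pan.
- mount_5: black puck-shaped resin specimen mount with a small metallic specimen face in its top, 30 mm across, 18 mm high, 24 to 39 g, loose; origin at the centre of its underside, z up along its axis. At the start it is last, farthest from the pan; pushing it along the gutter closes the gaps (2 to 32 mm) between the mounts, then moves the whole row.
- rock: bystander: reddish-brown rock sample, 36x53x26 mm, loose, on the desk about 11 cm to the tray's -y side; origin at the centre of its underside
- bottle: bystander: small amber bottle with black cap, 32 mm across, 70 mm high, loose, about 11 cm to the tray's -y side; origin at the centre of its underside
- dish: bystander: clear round dish with dark grains, 63 mm across, 13 mm high, loose, 8 to 9 cm to the tray's +y side; origin at the centre of its underside
Things that resemble listed ones, but are neither listed nor needed, are in the scene too. Leave any brown, orange or turquoise look-alike of the mount_4 alone.

How it is judged (in metres and radians):
At the end, for the whole second after the job is handed in: mounts 1 to 3 in the pan within its walls, under 8 mm off its floor, 10 mm or more beyond the lip, within 0.2 rad of flat on its floor; 4 and 5 on the gutter bed between its walls, middles not past the lip, tilt under 0.2 rad; all at rest (under 0.02 m/s) (x of mount_1 in the frame of pan between 0.01 and 0.13 m and y of mount_1 in the frame of pan between -0.04 and 0.04 m and z of each of mount_1, mount_2, mount_3 in the frame of pan below 0.008 m and angle between the z axis of each of mount_1, mount_2, mount_3 and the z axis of pan, either way round below 0.2 rad and linear speed of each of mount_1, mount_2, mount_3, mount_4, mount_5 below 0.02 m/s and x of mount_2 in the frame of pan between 0.01 and 0.13 m and y of mount_2 in the frame of pan between -0.04 and 0.04 m and x of mount_3 in the frame of pan between 0.01 and 0.13 m and y of mount_3 in the frame of pan between -0.04 and 0.04 m and x of mount_4 in the frame of counting_tray between -0.128 and 0.13 m and y of mount_4 in the frame of counting_tray between -0.01 and 0.01 m and z of each of mount_4, mount_5 in the frame of counting_tray above 0.036 m and angle between the z axis of each of mount_4, mount_5 and the z axis of counting_tray, either way round below 0.2 rad and x of mount_5 in the frame of counting_tray between -0.128 and 0.13 m and y of mount_5 in the frame of counting_tray between -0.01 and 0.01 m); the robot touches nothing.
It fails at once if a mount is lifted (its underside more than 65 mm above the desk) (height (world z) of any of mount_1, mount_2, mount_3, mount_4, mount_5 above 0.065 m).
It fails at once if the rock, the bottle or the dish is moved by more than 25 mm (distance of any of rock, bottle, dish from where it was at the start of the episode above 0.025 m).
It also fails if it takes over 40 s, if anything falls off the work surface, if the arm or the gripper's body presses on something with over 40 N, if the wrist force passes 120 N, or if a joint passes its speed limit or range.

ROBOT

A 7-joint arm with a two-finger parallel gripper is mounted at the origin on a cart in front of the work surface, level with it; the furniture and walls round the work are solid. World frame = base frame: x ahead of the robot, y to its left, z up, the work surface at z = 0. Lengths are in mm, angles in degrees, forces in N, time in s.
With the tool pointing down it reaches from about 400 to 850 mm from the base axis. Payload 6.9 kg.
Tool frame: the origin (TCP) lies midway between the tips of the shut fingers; the grasp point (between the pads) lies 19 mm behind it; z points along the fingers, y is the line along which they close (so a half turn about z gives the same grasp; the last joint's range is limited). The gripper opens to 85 mm and grips with 20 to 120 N. Pads are 22 mm wide; open, the fingers measure 114 mm over their backs; the gripper's body (76 mm by 85 mm) begins 54 mm behind the grasp point. The pads swing forward as they close: fully open they stand 13 mm farther back than shut.
Start: joints at [69.872, 29.078, -13.613, 85.955, 7.202, 65.827, -8.869], TCP at [275.644, -560.92, 231.275] pointing down, gripper open.
Joint ranges: [-176.47, 176.47], [-13.61, 117.27], [-81.72, 77.17], [0.22, 143.17], [-87.28, 267.28], [10, 112.55], [-165.47, 165.47]. Speed limits (degrees/s): [136.94, 136.94, 180, 180, 180, 180, 180].

INTERFACE

Orientations are given as a 3x3 rotation matrix whose columns are the frame's x, y, z axes.
In Python, from plant import read_state, grab_frame, get_calibration, finish_job gives the robot as it stands.
- The arm moves only by the tool step_arm, never from a script. Its argument "commands" is a list that holds one entry, the list of rows, each a list of 7 numbers: the shift along the tool's x, y, z in m, then the turn, a rotation vector about the tool's x, y, z in rad, then the opening, from 0 (shut) to 1 (fully open). A call has 1 to 5 rows; each row is the pose to reach, as a shift and turn from the pose commanded when the call began, along the tool's axes at that moment; what a row does not reach only later rows make up. A row lasts 1/8 s, in which the tool goes at most 62.5 mm and 10.7 degrees, less where a joint would pass 70% of its speed; a pose out of reach is approached as far as the arm can. A call with a gripper value outside its range is refused whole. The fingers move at their own pace and stop on an object; "squeeze" is the grip in N (left out, the last holds). Time passes only in rows, so rows that repeat a pose let the fingers close. It gives the time, the measured TCP pose, the force, the opening and the grip force at its end, in the units of the state.
- read_state(): the state, without advancing time (a new reading comes with each control period).
- grab_frame(name): name is "side" or "top"; returns the picture (400x640x3 uint8, red, green, blue); there is no depth.
- get_calibration(name): a dict with "vertical_fov" (degrees; the focal length in pixels is half the picture's height over the tangent of half this angle, whatever the lens; pixels are square), "cx", "cy" (the principal point, pixels), "position" and "attitude" of the camera in the world. Camera axes: x right, y up, looking along -z (the intrinsics and any distortion apply to the point x, -y, -z); pixel columns grow to the right and rows downward; lengths in mm; the calibration is good to about 2 mm. A picture is of the moment at which its call begins. get_calibration takes no time and is no camera call.
- finish_job(): hands the job in; it is judged then, once.
The state is a dict: "time_s": time; "qpos": joint angles; "joint_vel": joint speeds; "joint_torque": joint torques, N m; "ee_pos": TCP position; "tool_rot": TCP orientation; "force": force on the tool from outside, world axes, zero at the start; "moment": the same for the moment, N m; "gripper_width": finger opening in mm; "grasp_force": force on a finger pad.
Only numpy, scipy, OpenCV 4.12 (cv2) and the standard library are available. Lean on these libraries where they do the work, as an engineer would, in place of code of your own. Each camera call takes 0.05 s, during which the arm holds its last target. There are 200 camera calls.

## Working session

There is one attempt and no reset: what is moved stays moved. The work goes in short steps, Python scripts to look and compute and a tool call to move; the robot and the scene stay as the last step left them, time stands still between calls to the robot, and variables do not carry over. Pictures are saved under pics/ and viewed, at most 10 in all, crops included, and the job is handed in when it is done.

Besides the shell and the picture viewer there is one more tool, called in YAML: its name, and indented under it one key for each argument. step_arm: Moves the arm, as the interface text tells. Its arguments: {"type":"object","properties":{"commands":{"type":"array","items":{"type":"array","items":{"type":"array","items":{"type":"number"}}}},"squeeze":{"type":"number"}},"required":["commands"]}

```bash
mkdir -p pics; ls; python3 - <<'E'
from plant import *
import cv2
for n in("top","side"):
    cv2.imwrite(f"pics/{n}0.png",grab_frame(n)[:,:,::-1]); print(get_calibration(n))
s=read_state();print(s)
E
```

```text
pics
{'vertical_fov': 45.26400503049002, 'cx': 328.0826488815102, 'cy': 207.7987727753114, 'position': array([433.23490499, 221.91960038, 906.98224969]), 'attitude': array([[-4.22516292e-04,  9.92032070e-01, -1.25984895e-01],
       [-9.99984679e-01,  2.76203205e-04,  5.52853783e-03],
       [ 5.51928426e-03,  1.25985300e-01,  9.92016755e-01]])}
{'vertical_fov': 47.921153319776245, 'cx': 331.0788564434652, 'cy': 195.492656353828, 'position': array([467.58910595, 871.89593198, 618.70747567]), 'attitude': array([[-0.99662077,  0.06112728, -0.05486792],
       [-0.08141511, -0.64655139,  0.7585136 ],
       [ 0.01089095,  0.76041749,  0.64934323]])}
{'time_s': 0.1, 'qpos': array([ 69.87183994,  29.11995989, -13.60932269,  86.00295801,
         7.20310862,  65.8273322 ,  -8.86980375]), 'joint_vel': array([ 0.0448915 , -0.06307311, -0.04998475, -0.19604278,  0.04813407,
       -0.01204712, -0.18295533]), 'joint_torque': array([-2.95202008e-03, -6.21838689e+01, -2.19371036e+00, -2.50207615e+01,
        1.26529238e-02,  7.74024491e-03,  5.45730279e-05]), 'ee_pos': array([ 275.40313416, -560.54769024,  230.52486919]), 'tool_rot': array([[ 8.97463587e-01,  4.41087918e-01, -7.47640179e-04],
       [ 4.41088549e-01, -8.97462482e-01,  1.40886976e-03],
       [-4.95435826e-05, -1.59418483e-03, -9.99998728e-01]]), 'force': array([-0.1242531 ,  1.16062411, -0.01223376]), 'moment': array([ 0.0175279 , -0.00350726,  0.03319426]), 'grasp_force': 0.0, 'gripper_width': 85.30271150546284}
```

View pics/top0.png

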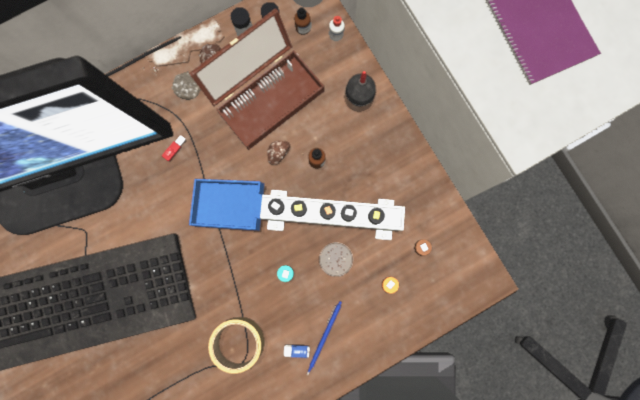

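View pics/side0.png

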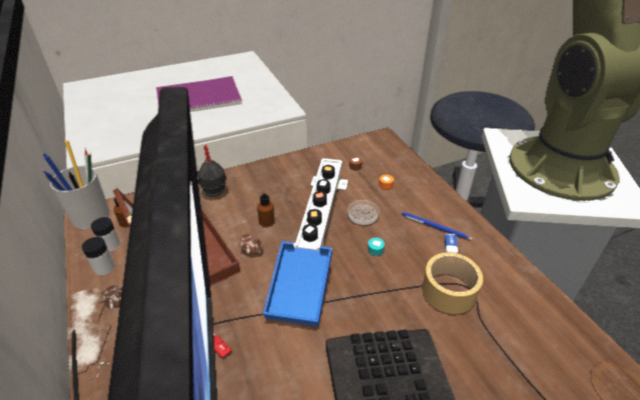

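Top view: the blue pan is at left (190–262, 180–230) and the gutter runs right to (405, 218). The five mounts lie between (276, 206) and (377, 215). Turquoise, orange and brown look-alikes sit below the gutter. The side view agrees.

```bash
cat > h.py <<'E'
import numpy as np,cv2
from plant import *
def ray(n,uv,z):
    c=get_calibration(n);f=200/np.tan(np.radians(c["vertical_fov"]/2))
    d=np.array(c["attitude"])@np.array([(uv[0]-c["cx"])/f,-(uv[1]-c["cy"])/f,-1.])
    p=np.array(c["position"]);return p+d*(z-p[2])/d[2]
def px(n,P):
    c=get_calibration(n);f=200/np.tan(np.radians(c["vertical_fov"]/2))
    q=np.array(c["attitude"]).T@(np.array(P)-c["position"]);return np.array([c["cx"]-f*q[0]/q[2],c["cy"]+f*q[1]/q[2]])
def big(m):
    cs,_=cv2.findContours(m.astype(np.uint8),cv2.RETR_EXTERNAL,cv2.CHAIN_APPROX_NONE)
    return max(cs,key=cv2.contourArea)
E
python3 - <<'E'
from h import *
im=grab_frame("top");hsv=cv2.cvtColor(im,cv2.COLOR_RGB2HSV)
roi=np.zeros(im.shape[:2],bool);roi[165:245,180:415]=1
w=(hsv[...,1]<45)&(hsv[...,2]>190)&roi
w=cv2.morphologyEx(w.astype(np.uint8),cv2.MORPH_CLOSE,np.ones((5,5)))
b=(hsv[...,0]>100)&(hsv[...,0]<125)&(hsv[...,1]>130)&roi
print("pan box",[np.round(ray("top",p,35)) for p in cv2.boxPoints(cv2.minAreaRect(big(b)))], cv2.boxPoints(cv2.minAreaRect(big(b))))
d=((hsv[...,2]<75)&roi).astype(np.uint8)
C=[]
cs,_=cv2.findContours(d,cv2.RETR_EXTERNAL,cv2.CHAIN_APPROX_NONE)
for c in cs:
    if 60<cv2.contourArea(c)<400:
        (u,v),r=cv2.minEnclosingCircle(c);P=ray("top",(u,v),56);C.append(P);print("mount",round(u,1),round(v,1),round(r,1),P.round(1))
C=np.array(C)
vx,vy,x0,y0=cv2.fitLine(C[:,:2].astype(np.float32),cv2.DIST_L2,0,.01,.01).ravel();a=np.array([vx,vy]);a*=np.sign(a[1])
print("axis",a,np.degrees(np.arctan2(a[1],a[0])),"t",np.sort((C[:,:2]-[x0,y0])@a), "ctr",x0,y0)
# gutter ends: mask extents along axis
# white pixels cast to z=45, within 22mm of axis line
vv,uu=np.nonzero(w);P=np.array([ray("top",(u,v),45)[:2] for u,v in zip(uu,vv)])-[x0,y0]
t=P@a;n=P@np.array([-a[1],a[0]]);k=abs(n)<26
print("t range",np.percentile(t[k],[0,.5,1,99,99.5,100]))
for lo in range(-140,160,20):
    s=(t>lo)&(t<lo+20)&(abs(n)<45)
    if s.any():print(lo,np.percentile(n[s],[1,99]).round(1),s.sum())
cv2.imwrite("pics/crop.png",cv2.resize(im[165:245,180:420,::-1],None,fx=3.3,fy=3.3,interpolation=cv2.INTER_CUBIC))
E
```

```text
pan box [array([512., 469.,  35.]), array([600., 467.,  35.]), array([591., 338.,  35.]), array([504., 342.,  35.])] [[189.5885  225.17259]
 [192.76108 177.58409]
 [262.65045 182.2434 ]
 [259.47787 229.8319 ]]Traceback (most recent call last):
  File "<stdin>", line 15, in <module>
IndexError: too many indices for array: array is 1-dimensional, but 2 were indexed
```

```bash
cat > m.py <<'E'
from h import *
im=grab_frame("top");hsv=cv2.cvtColor(im,cv2.COLOR_RGB2HSV)
roi=np.zeros(im.shape[:2],bool);roi[185:245,263:415]=1
w=(hsv[...,1]<45)&(hsv[...,2]>190)&roi
g=cv2.GaussianBlur(im,(3,3),0).max(2)
C=[]
for th in (60,90,120):
    cs,_=cv2.findContours(((g<th)&roi).astype(np.uint8),cv2.RETR_EXTERNAL,cv2.CHAIN_APPROX_NONE)
    print(th,[(cv2.contourArea(c),*np.round(cv2.minEnclosingCircle(c)[0],1)) for c in cs if cv2.contourArea(c)>30])
d=((g<90)&roi).astype(np.uint8)
cs,_=cv2.findContours(d,cv2.RETR_EXTERNAL,cv2.CHAIN_APPROX_NONE)
for c in cs:
    if 60<cv2.contourArea(c)<400 and len(c)<90:
        (u,v),r=cv2.minEnclosingCircle(c);P=ray("top",(u,v),54);C.append(P);print("mount",round(u,1),round(v,1),round(r,1),P.round(1))
C=np.array(C)
vx,vy,x0,y0=cv2.fitLine(C[:,:2].astype(np.float32),cv2.DIST_L2,0,.01,.01).ravel();a=np.array([vx,vy]);a*=np.sign(a[1])
print("axis",a,np.degrees(np.arctan2(a[1],a[0])),"t",np.sort((C[:,:2]-[x0,y0])@a), "ctr",x0,y0)
vv,uu=np.nonzero(w);P=np.array([ray("top",(u,v),45)[:2] for u,v in zip(uu,vv)])-[x0,y0]
t=P@a;n=P@np.array([-a[1],a[0]])
for lo in range(-150,160,20):
    s=(t>lo)&(t<lo+20)&(abs(n)<45)
    if s.any():print(lo,np.percentile(n[s],[1,99]).round(1),s.sum(),t[s].min().round(1),t[s].max().round(1))
cv2.imwrite("pics/crop.png",cv2.resize(im[165:245,180:420,::-1],None,fx=3.3,fy=3.3,interpolation=cv2.INTER_CUBIC))
E
python3 m.py
```

```text
60 []
90 []
120 [(156.0, np.float64(376.1), np.float64(215.9)), (149.5, np.float64(348.3), np.float64(212.7)), (147.5, np.float64(327.0), np.float64(210.8)), (149.0, np.float64(298.5), np.float64(208.2)), (155.0, np.float64(275.8), np.float64(206.4))]Traceback (most recent call last):
  File "m.py", line 16, in <module>
    vx,vy,x0,y0=cv2.fitLine(C[:,:2].astype(np.float32),cv2.DIST_L2,0,.01,.01).ravel();a=np.array([vx,vy]);a*=np.sign(a[1])
                            ~^^^^^^
IndexError: too many indices for array: array is 1-dimensional, but 2 were indexed
```

```bash
sed -i 's/g<90/g<120/;/^for th/,/^    print/d' m.py; python3 m.py
```

```text
mount 376.1 215.9 7.7 [526.9 131.3  54. ]
mount 348.3 212.7 7.6 [532.7 180.9  54. ]
mount 327.0 210.8 7.5 [536.1 219.1  54. ]
mount 298.5 208.2 7.3 [540.8 270.2  54. ]
mount 275.8 206.4 7.7 [544.  310.8  54. ]
axis [0.09409241 0.99556345] 84.600914 t [-91.61626873 -41.68270488  -3.32640597  47.95281691  88.67250714] ctr 536.1122 222.44778
-150 [-23.   19.9] 176 -143.1 -130.0
-130 [-32.1  39.1] 370 -129.9 -110.0
-110 [-32.7  39.6] 276 -109.9 -90.1
-90 [-22.7  20.8] 176 -89.1 -70.0
-70 [-22.4  20.9] 233 -70.0 -50.1
-50 [-22.3  21.3] 140 -49.9 -30.2
-30 [-21.9  20.9] 206 -30.0 -10.0
-10 [-21.9  21.3] 97 -9.1 9.9
10 [-21.4  21.6] 267 10.0 29.9
30 [-21.6  21.9] 148 30.0 49.7
50 [-21.3  22.1] 169 50.7 70.0
70 [-31.1  41.7] 320 70.1 90.0
90 [-30.3  41. ] 287 90.1 109.9
110 [-19.5  21.6] 49 110.1 115.2
```

View pics/crop.png

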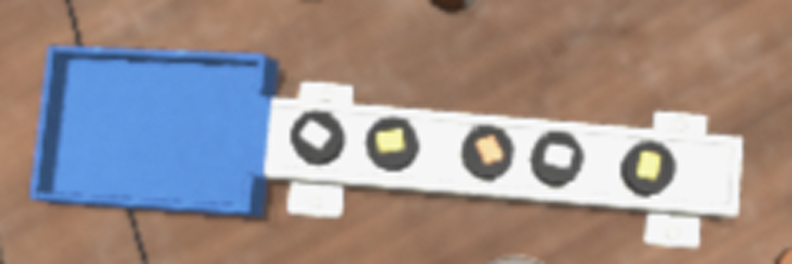

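The mounts' tray x positions are about -78, -28, 11, 62 and 103 mm. The gutter axis is at about 85.1° in the world. Next I move to just behind mount 5 with the fingers shut, turning the tool so its y lies along the gutter.

step_arm:
  commands:
    - [[0.044, -0.041, 0, 0, 0, 0.109, 0], [0.088, -0.082, 0, 0, 0, 0.217, 0], [0.132, -0.123, 0, 0, 0, 0.326, 0], [0.176, -0.164, 0, 0, 0, 0.434, 0], [0.22, -0.205, 0, 0, 0, 0.543, 0]]
  squeeze: 20

```text
time_s: 0.88
ee_pos: [383.2, -278.0, 231.5]
tool_rot: [[0.996, -0.09, 0.001], [-0.09, -0.996, -0.0], [0.001, 0.0, -1.0]]
force: [1.2, 0.1, 0.1]
gripper_width: -0.2
grasp_force: 0.0
```

step_arm:
  commands:
    - [[0.016, -0.056, 0, 0, 0, 0, 0], [0.032, -0.112, 0, 0, 0, 0, 0], [0.048, -0.168, 0, 0, 0, 0, 0], [0.064, -0.224, 0, 0, 0, 0, 0], [0.08, -0.28, 0, 0, 0, 0, 0]]

```text
time_s: 1.5
ee_pos: [487.0, -6.1, 231.5]
tool_rot: [[0.996, -0.086, 0.001], [-0.086, -0.996, -0.0], [0.001, 0.0, -1.0]]
force: [1.6, -0.6, 0.5]
gripper_width: 0.2
grasp_force: 0.0
```

```bash
cat > s.py <<'E'
from h import *
s=read_state();R=s["tool_rot"];p=s["ee_pos"]
a=np.array([.0854,.9963]);O=np.array([534.6,208.4])  # tray origin, axis
n=np.array([-a[1],a[0]]);d=p[:2]-O
print("t",round(s["time_s"],2),"ee",p.round(1),"tray x,y",(d@a).round(1),(d@n).round(1),"F",s["force"].round(1),"w",s["gripper_width"],"yaw y",np.degrees(np.arctan2(R[1,1],R[0,1])).round(2),"q",s["qpos"].round(0),"tz",R[:,2].round(3))
T=O+a*-112;e=np.array([T[0],T[1],120])-p;print("to target, tool axes mm",(R.T@e).round(1))
E
python3 s.py
```

```text
t 1.5 ee [487.   -6.1 231.5] tray x,y -217.8 29.1 F [ 1.6 -0.6  0.5] w 0.22119589772627063 yaw y -94.96 q [  12.   17.  -19.  106.    6.   58. -104.] tz [ 0.001 -0.    -1.   ]
to target, tool axes mm [  29.  -105.9  111.5]
```

step_arm:
  commands:
    - [[0.014, -0.05, 0.04, 0, 0, 0, 0], [0.029, -0.1, 0.08, 0, 0, 0, 0], [0.029, -0.106, 0.13, 0, 0, 0, 0], [0.029, -0.106, 0.15, 0, 0, 0, 0], [0.029, -0.106, 0.15, 0, 0, 0, 0]]

```text
time_s: 2.12
ee_pos: [523.4, 95.3, 79.8]
tool_rot: [[0.996, -0.085, -0.004], [-0.085, -0.996, -0.001], [-0.004, 0.001, -1.0]]
force: [-0.2, 0.7, 0.0]
gripper_width: -0.1
grasp_force: 0.0
```

```bash
python3 s.py; python3 - <<'E'
from h import *
s=grab_frame("side");u,v=px("side",[540,150,60]).astype(int);print(u,v)
c=s[max(v-70,0):v+70,u-90:u+90,::-1];cv2.imwrite("pics/a.png",cv2.resize(c,None,fx=4,fy=4,interpolation=cv2.INTER_CUBIC))
E
```

```text
t 2.12 ee [523.4  95.3  79.8] tray x,y -113.7 1.5 F [-0.2  0.7  0. ] w -0.11341413188189033 yaw y -94.9 q [  -2.   32.  -17.  111.   14.   40. -122.] tz [-0.004 -0.001 -1.   ]
to target, tool axes mm [  1.4  -1.6 -40.2]
321 172
```

View pics/a.png

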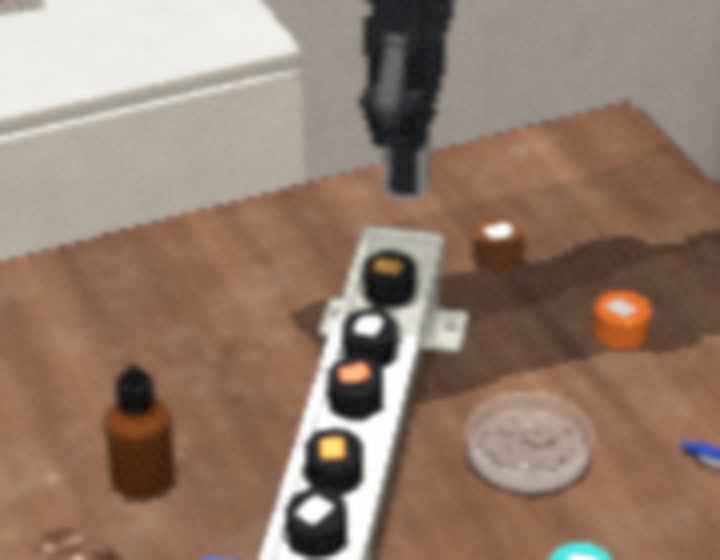

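Side view: the shut fingertips end at about (405, 195), in line with the gutter above its end stop. Mount 5 is at (388, 275) and the path is clear. I lower to just above the wall tops and start pushing.

step_arm:
  commands:
    - [[0.001, 0, 0.015, 0, 0, 0, 0], [0.001, 0, 0.028, 0, 0, 0, 0], [0.001, 0, 0.031, 0, 0, 0, 0], [0.001, 0, 0.031, 0, 0, 0, 0], [0.001, -0.006, 0.031, 0, 0, 0, 0]]

```text
time_s: 2.8
ee_pos: [526.3, 101.0, 50.6]
tool_rot: [[0.996, -0.087, 0.0], [-0.087, -0.996, -0.0], [0.0, 0.0, -1.0]]
force: [-0.2, 0.1, -0.6]
gripper_width: 0.1
grasp_force: 0.0
```

step_arm:
  commands:
    - [[0, -0.008, 0, 0, 0, 0, 0], [0, -0.016, 0, 0, 0, 0, 0], [0, -0.024, 0, 0, 0, 0, 0], [0, -0.032, 0, 0, 0, 0, 0], [0, -0.04, 0, 0, 0, 0, 0]]

```text
time_s: 3.42
ee_pos: [529.6, 141.3, 50.4]
tool_rot: [[0.996, -0.086, 0.0], [-0.086, -0.996, -0.0], [0.0, 0.0, -1.0]]
force: [0.9, -1.7, 2.6]
gripper_width: -0.0
grasp_force: 1.2
```

```bash
python3 s.py; cat > v.py <<'E'
import sys
from h import *
s=grab_frame("side");u,v=px("side",[540,200,50]).astype(int)
c=s[v-65:v+105,u-100:u+80,::-1];cv2.imwrite(sys.argv[1],cv2.resize(c,None,fx=3.5,fy=3.5,interpolation=cv2.INTER_CUBIC))
E
python3 v.py pics/b.png
```

```text
t 3.42 ee [529.6 141.3  50.4] tray x,y -67.3 -0.7 F [ 0.9 -1.7  2.6] w -0.03662793836826851 yaw y -94.95 q [  -8.   35.  -15.  110.   15.   37. -127.] tz [ 0. -0. -1.]
to target, tool axes mm [ -0.7  44.7 -69.6]
```

View pics/b.png

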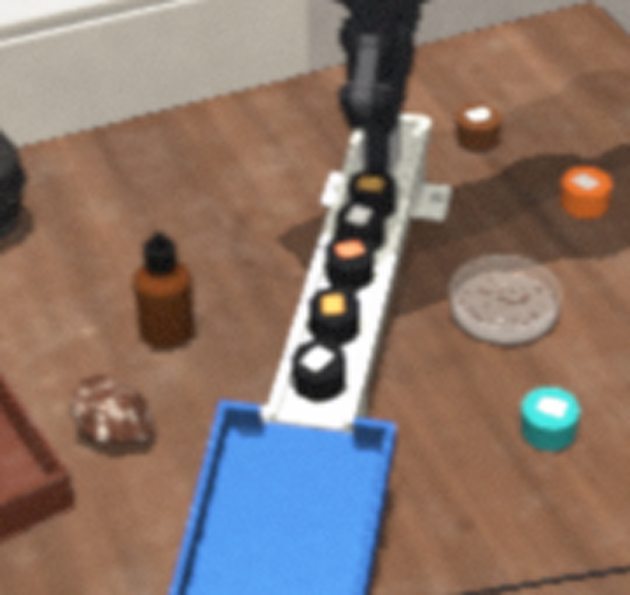

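Side view: the fingers at (375, 165) are pushing mount 5 at (370, 190), which has closed up on mount 4. Mounts 3, 2 and 1 still stand in line at (350, 260), (333, 310) and (318, 370), all flat. I keep pushing gently.

step_arm:
  commands:
    - [[0, -0.008, 0, 0, 0, 0, 0], [0, -0.016, 0, 0, 0, 0, 0], [0, -0.024, 0, 0, 0, 0, 0], [0, -0.032, 0, 0, 0, 0, 0], [0, -0.04, 0, 0, 0, 0, 0]]

```text
time_s: 4.1
ee_pos: [532.9, 181.3, 50.3]
tool_rot: [[0.996, -0.086, -0.0], [-0.086, -0.996, -0.0], [-0.0, 0.0, -1.0]]
force: [-0.6, -2.6, 1.8]
gripper_width: -0.0
grasp_force: 1.5
```

step_arm:
  commands:
    - [[0, -0.007, 0, 0, 0, 0, 0], [0, -0.014, 0, 0, 0, 0, 0], [0, -0.021, 0, 0, 0, 0, 0], [0, -0.028, 0, 0, 0, 0, 0], [0, -0.035, 0, 0, 0, 0, 0]]

```text
time_s: 4.72
ee_pos: [536.0, 216.2, 50.3]
tool_rot: [[0.996, -0.086, -0.0], [-0.086, -0.996, 0.0], [-0.0, -0.0, -1.0]]
force: [-0.8, -2.3, 1.9]
gripper_width: 0.1
grasp_force: 1.4
```

```bash
python3 s.py; cat > t.py <<'E'
from h import *
im=grab_frame("top");g=cv2.GaussianBlur(im,(3,3),0).max(2);a=np.array([.0854,.9963]);O=np.array([534.6,208.4])
roi=np.zeros(g.shape,bool);roi[170:240,190:400]=1
cs,_=cv2.findContours(((g<120)&roi).astype(np.uint8),cv2.RETR_EXTERNAL,cv2.CHAIN_APPROX_NONE)
for c in cs:
    if cv2.contourArea(c)>40:
        q=np.array(cv2.minEnclosingCircle(c)[0]);P=ray("top",q,54)[:2]-O
        print(cv2.contourArea(c),q.round(),"tray x,y",(P@a).round(1),(P@[-a[1],a[0]]).round(1))
import time
cv2.imwrite("pics/t%d.png"%time.time(),im[:,:,::-1])
E
python3 t.py; python3 v.py pics/c.png
```

```text
t 4.72 ee [536.  216.2  50.3] tray x,y 7.9 -0.7 F [-0.8 -2.3  1.9] w 0.09785748005218613 yaw y -94.94 q [ -15.   37.  -15.  106.   14.   40. -133.] tz [-0.  0. -1.]
to target, tool axes mm [ -0.6 119.9 -69.7]
62.5 [248. 224.] tray x,y 149.9 36.0
198.0 [239. 204.] tray x,y 169.6 1.4
626.0 [379. 186.] tray x,y -78.7 -54.5
5164.5 [329. 218.] tray x,y 6.7 11.8
```

View pics/c.png

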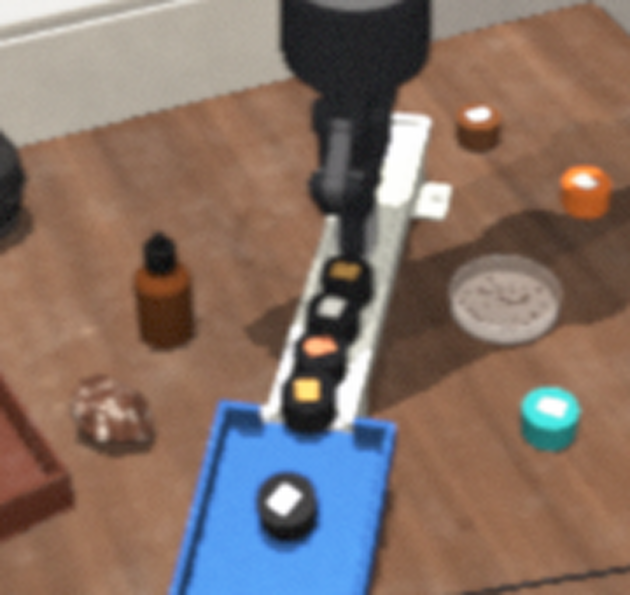

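Side view: mount 1 is sliding down the pan at (287, 507). Mounts 2 to 5 form a closed row from (308, 395) to (345, 275), and mount 2 is near the lip. I work out the row position from the faces before the next push.

```bash
cat > r.py <<'E'
import sys
from h import *
a=np.array([.0854,.9963]);O=np.array([534.6,208.4])
u,v=px("side",[540,200,50]).astype(int)
for s in sys.argv[1:]:
    q=np.array(eval(s))/3.5-.36+[u-100,v-65];P=ray("side",q,58)[:2]-O;print(s,(P@a).round(1),(P@[-a[1],a[0]]).round(1))
E
python3 r.py 344,271 332,308 320,347 307,391
```

```text
344,271 36.0 -1.7
332,308 65.7 -2.4
320,347 95.2 -2.7
307,391 126.7 -2.7
```

step_arm:
  commands:
    - [[0, -0.006, 0, 0, 0, 0, 0], [0, -0.012, 0, 0, 0, 0, 0], [0, -0.018, 0, 0, 0, 0, 0], [0, -0.024, 0, 0, 0, 0, 0], [0, -0.024, 0, 0, 0, 0, 0]]

```text
time_s: 5.45
ee_pos: [537.9, 240.7, 50.3]
tool_rot: [[0.996, -0.085, 0.0], [-0.085, -0.996, 0.001], [0.0, -0.001, -1.0]]
force: [0.4, 0.6, 0.2]
gripper_width: 0.0
grasp_force: 0.0
```

step_arm:
  commands:
    - [[0, -0.005, 0, 0, 0, 0, 0], [0, -0.01, 0, 0, 0, 0, 0], [0, -0.015, 0, 0, 0, 0, 0], [0, -0.018, 0, 0, 0, 0, 0], [0, -0.018, 0, 0, 0, 0, 0]]

```text
time_s: 6.08
ee_pos: [539.5, 258.1, 50.3]
tool_rot: [[0.996, -0.086, 0.0], [-0.086, -0.996, 0.0], [0.0, -0.0, -1.0]]
force: [-0.0, -0.3, -0.5]
gripper_width: -0.3
grasp_force: 0.0
```

```bash
python3 s.py; python3 v.py pics/d.png
```

```text
t 6.08 ee [539.5 258.1  50.3] tray x,y 49.9 -0.7 F [-0.  -0.3 -0.5] w -0.3076646181392358 yaw y -94.91 q [ -19.   38.  -15.  102.   14.   41. -136.] tz [ 0.  0. -1.]
to target, tool axes mm [ -0.6 161.9 -69.8]
```

View pics/d.png

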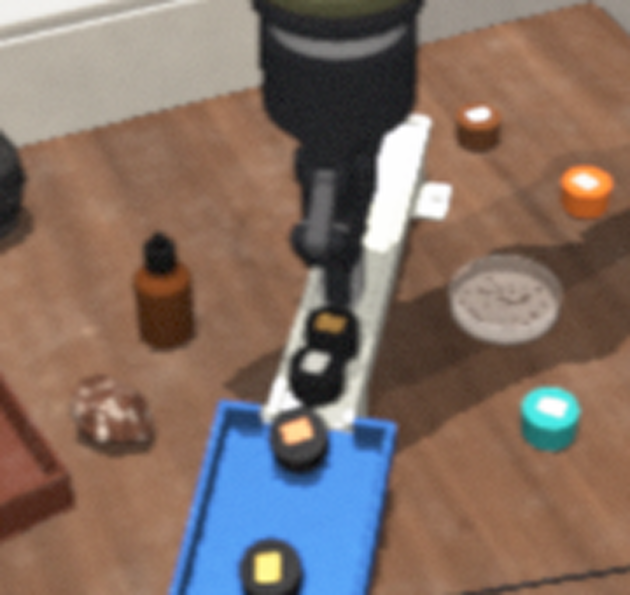

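Side view: mount 3 at (298, 440) has tipped over the lip and is sliding. Mount 2 is at (270, 570), and mounts 4 and 5 remain flat in the gutter at (316, 372) and (330, 333). I back off, raise, and check.

step_arm:
  commands:
    - [[0, 0.01, 0, 0, 0, 0, 0], [0, 0.025, 0, 0, 0, 0, 0], [0, 0.035, -0.03, 0, 0, 0, 0], [0, 0.05, -0.08, 0, 0, 0, 0], [0, 0.09, -0.12, 0, 0, 0, 0]]

```text
time_s: 6.75
ee_pos: [531.8, 167.9, 172.0]
tool_rot: [[0.996, -0.084, 0.001], [-0.084, -0.996, 0.001], [0.001, -0.001, -1.0]]
force: [0.6, -0.3, 0.2]
gripper_width: -0.1
grasp_force: 0.0
```

step_arm:
  commands:
    - [[0, 0.05, 0, 0, 0, 0, 0], [0, 0.1, 0, 0, 0, 0, 0], [0, 0.15, 0, 0, 0, 0, 0], [0, 0.15, 0, 0, 0, 0, 0], [0, 0.15, 0, 0, 0, 0, 0]]

```text
time_s: 7.38
ee_pos: [518.6, 17.8, 170.4]
tool_rot: [[0.996, -0.088, 0.0], [-0.088, -0.996, 0.0], [0.0, -0.0, -1.0]]
force: [-0.1, -0.6, 0.7]
gripper_width: -0.2
grasp_force: 0.0
```

```bash
sed -i 's/v+105/v+130/' v.py; sed -i 's/fx=3.5,fy=3.5/fx=3,fy=3/' v.py; python3 v.py pics/e.png; python3 t.py; sleep 0; python3 t.py; python3 s.py
```

```text
41.0 [396. 235.] tray x,y -115.3 32.1
65.5 [248. 224.] tray x,y 149.9 36.0
322.0 [282. 207.] tray x,y 91.7 -0.6
607.5 [216. 198.] tray x,y 210.5 -6.2
44.0 [396. 235.] tray x,y -115.3 32.1
64.5 [248. 224.] tray x,y 149.9 36.0
322.0 [282. 207.] tray x,y 91.7 -0.6
609.5 [216. 198.] tray x,y 210.5 -6.2
t 7.53 ee [518.8  19.6 170.3] tray x,y -189.5 -0.4 F [0.3 0.5 0.5] w 0.06424764302918397 yaw y -94.84 q [   7.   24.  -17.  107.    9.   51. -109.] tz [ 0.     0.001 -1.   ]
to target, tool axes mm [ -0.3 -77.4  50.3]
```

View pics/e.png

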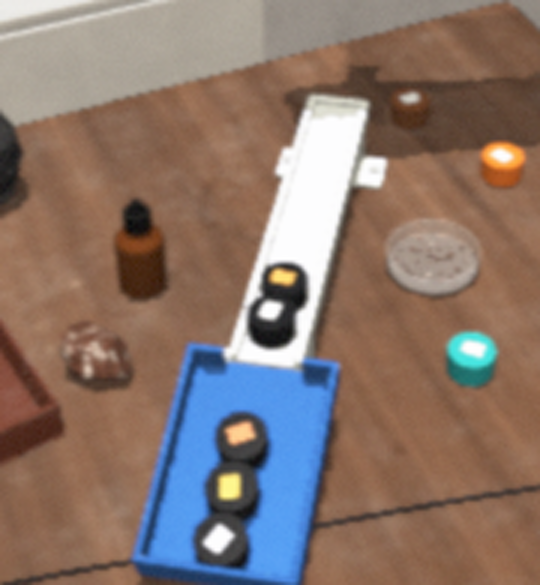

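Side view: mounts 1 to 3 lie in line in the pan at (220, 540), (231, 487) and (240, 435), evenly spaced and flat. Mounts 4 and 5 lie flat in the gutter at (270, 320) and (284, 285). Two successive top frames agree, so nothing is moving.

```bash
python3 -c "
from plant import *
print(finish_job())"
```

```text
the job is handed in; nothing more can be done
None
```

The job is handed in, though no verdict came back. In the last pictures mounts 1–3 lie flat in the blue pan, 4 and 5 lie flat in the gutter, and the arm is clear, having gone nowhere near the rock, bottle or dish.

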